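# Tip the marker out of the rocker tube

## Robot

A 6-joint arm with a two-finger parallel gripper is mounted at the origin on the work surface; the furniture and walls round the work are solid. World frame = base frame: x ahead of the robot, y to its left, z up, the work surface at z = 0. Lengths are in m, angles in rad, forces in N, time in s.
With the tool pointing down it reaches from about 0.3 to 0.875 m from the base axis. Payload 6.4 kg.
Tool frame: the origin (TCP) lies at the centre of the arm's flange, where the gripper is bolted on; the fingertips stand 173 mm ahead of it and the grasp point (between the pads) lies 155 mm ahead of it (ctrl.pinch_z is the distance from the TCP to the grasp point, in m); z points along the fingers, y is the direction in which the jaws open and shut (so a half turn about z gives the same grasp; the last joint's range is limited). The gripper opens to 85 mm and grips with 20 to 120 N. Pads are 22 mm wide; open, the fingers measure 114 mm over their backs; the gripper's body (76 mm by 85 mm) begins 54 mm behind the grasp point. The pads swing forward as they close: fully open they stand 13 mm farther back than shut.
Start: joints at [-1.409, 0.181, 1.607, -0, 1.354, -0.206], TCP at [0.207, -0.537, 0.405] pointing down, gripper open.
Joint ranges: [-2.99, 2.99], [-0.89, 2.07], [0.3, 2.58], [-1.14, 4.28], [0, 2.63], [-3.12, 3.12]. Speed limits (rad/s): [2.57, 2.57, 3.01, 3.14, 3.14, 3.14].

## Interface

Orientations are given as a unit quaternion [w, x, y, z].
In Python, from bench import ctrl gives the robot as it stands.
- The arm moves only by the tool drive_tool, never from a script. Its argument "commands" is a list that holds one entry, the list of rows, each a list of 7 numbers: the shift along the tool's x, y, z in units of 50 mm (1.0 is 50 mm), then the turn, a rotation vector about the tool's x, y, z in units of 8 degrees (1.0 is 8 degrees), then the closure in counts, from 0 (fully open) to 255 (shut). A call has 1 to 10 rows; each row shifts and turns the commanded pose from where the row before left it, along the tool's axes as they then stand; what a row does not reach is not made up. A row lasts 1/10 s, in which the tool goes at most 50 mm and 8.59 degrees, less where a joint would pass 70% of its speed; a pose out of reach is approached as far as the arm can. A call is refused whole if a number of a shift passes 1 or a number of a turn 1, either way. A call with a gripper value outside its range is refused whole. The fingers move at their own pace and stop on an object; the grip force is fixed at half the most. Time passes only in rows, so rows that do not move let the fingers close. It gives the time, the measured TCP pose, the force and the opening at its end, in the units of the state.
- ctrl.get_obs(): the state, without advancing time (a new reading comes with each control period).
- ctrl.camera(name): name is "scene" or "top" or "wrist"; returns a dict with "pixels" (480x640x3 uint8, red, green, blue), "depth" (480x640 float32, m along the optical axis (not along the pixel's ray), 0 where there is no reading), "intrinsics" (3x3 intrinsics, pixels), "R" (3x3) and "t" (3): a world point X has camera coordinates R X + t; the wrist camera has in their place "tool_from_camera" (4x4, takes a point from camera to tool coordinates, whose origin is the TCP and whose axes are the flange's). Camera axes: x right, y down, z forward; pixel columns grow to the right and rows downward; lengths in m; the calibration is good to about 2 mm. A picture is of the moment at which its call begins: read the wrist's pose just before it.
- ctrl.hand_in(): hands the job in, once; it reports no verdict.
The state is a dict: "time_s": time; "q": joint angles; "dq": joint speeds; "joint_efforts": joint torques, N m; "eef_pos": TCP position; "eef_rot": TCP orientation; "wrist_force": force on the tool from outside, world axes, zero at the start; "torque": the same for the moment, N m; "opening": opening from 0.0 (shut) to 1.0 (fully open).
Only numpy, scipy, OpenCV 4.12 (cv2) and the standard library are available. Lean on these libraries where they do the work, as an engineer would, in place of code of your own. Each camera call takes 0.05 s, during which the arm holds its last target. There are 200 camera calls.

## Task

A marker is hidden in the longer of the two aluminium tubes that rock on plywood stands. Press that tube's mouth well down so that the marker slides to the mouth, let the tube swing back level, then grip the end of the marker that sticks out, draw it straight out and lay it flat in the wooden tray. Leave the shorter tube and the marker on the bench alone.

Things in the scene. Friction and masses are not known exactly. Their poses are not given: they have to be found in the camera images.
- long_tube (a joint): Rocking of the longer tube, rad: 0 = level, grows as the mouth goes down, stop at 0.7. A damped spring levels it when let go. The marker starts to slide at 18 to 26 degrees of tilt: press to 0.5 to 0.65 rad (pad down 30 to 37 mm) and wait 1 s. It runs against the stand's leaning stop; with the tube level again it sticks out of the mouth by 40 to 60 mm.
- long_pad (a point): Middle of the top of the black rubber pad (22 x 22 mm) on the longer tube, 17 mm behind the mouth, 58 mm from the pivot; 118 mm above the bench when level. Pressed here it goes down nearly vertically, at 3 to 6 N. Its y axis points along the tube out of the mouth, x across the tube, z up when level.
- long_mouth (a point): Centre of the mouth of the longer tube, 100 mm above the bench when level; y out of the mouth. Square aluminium section 32 mm outside, bore 26 mm, 187 mm long, far end closed with a black cap. Its fixed stand is 64 mm wide, with a leaning stop 40 mm wide, its top 60 mm high and 50 to 57 mm ahead of the mouth; the marker and fingers pass above it when level.
- marker_center (a point): Centre of the felt marker in the longer tube: yellow barrel, white cap, 15 x 140 x 15 mm, 20 g, length along its y axis (70 mm either side of this point), y pointing out of the mouth. At the start its leading end is 10 to 35 mm inside the mouth. In the level tube its centre is 94.5 mm above the bench.
- short_tube (a joint): Rocking of the shorter tube (117 mm long, otherwise alike; empty), same meaning. A bystander.
- short_mouth (a point): Centre of the mouth of the shorter tube on its own stand; y axis out of the mouth.
- tray: Shallow open wooden tray fixed to the bench, 152 (x) x 222 (y) mm outside, 14 mm high; floor 6 mm above the bench, rims 6 mm thick, inside 140 x 210 mm. Origin: centre of its underside; y along its length.
- bench_marker_center (a point): Centre of another marker (white with black cap, 16 x 128 x 16 mm) that lies on the bench; a bystander.

How it is judged:
By the outcome, as a careful person would: the job done as asked, in the order asked, and still so for the second after the job is handed in, with the robot touching nothing.
It also fails if it takes over 48 s, if anything falls off the work surface, if the arm or the gripper's body presses on something with over 40 N, if the wrist force passes 120 N, or if a joint passes its speed limit or range.

## Working session

There is one attempt and no reset: what is moved stays moved. The work goes in short steps, Python scripts to look and compute and a tool call to move; the robot and the scene stay as the last step left them, time stands still between calls to the robot, and variables do not carry over. Pictures are saved under pics/ and viewed, about 8 in all and at most 12, crops included, and the job is handed in when it is done.

Besides the shell and the picture viewer there is one more tool, called after "Emit:" as name([rows], argument=value, ...), one row to a line, values as JSON. drive_tool: Moves the arm, as the interface text tells. Its arguments: {"type":"object","properties":{"commands":{"type":"array","items":{"type":"array","items":{"type":"array","items":{"type":"number"}}}}},"required":["commands"]}

```bash
mkdir -p pics; ls
cat > h.py <<'E'
import numpy as np,cv2
from bench import ctrl
from scipy.spatial.transform import Rotation as Rn
def world(c):
    K=np.array(c["intrinsics"]);d=c["depth"];v,u=np.mgrid[:480,:640]
    P=np.stack([(u-K[0,2])/K[0,0]*d,(v-K[1,2])/K[1,1]*d,d],-1)
    W=(P-np.array(c["t"]))@np.array(c["R"]); W[d==0]=np.nan
    return W
E
python3 - <<'E'
from h import *
for n in("top","scene"):
    c=ctrl.camera(n);cv2.imwrite(f"pics/{n}0.png",c["pixels"][...,::-1]);np.savez(f"{n}0.npz",**{k:np.array(v) for k,v in c.items()})
o=ctrl.get_obs();print(o)
E
```

```text
pics
{'time_s': 0.1, 'q': array([-1.40931126e+00,  1.81450113e-01,  1.60788423e+00,  2.80647485e-05,
        1.35380554e+00, -2.06320134e-01]), 'dq': array([-0.00186383, -0.003143  , -0.0033849 , -0.00091795,  0.00070416,
        0.00046413]), 'joint_efforts': array([ 7.54845605e-04, -4.45876229e+01, -3.52237666e+01, -3.69219861e-04,
        4.21605320e-03, -1.73109964e-06]), 'eef_pos': array([ 0.20672475, -0.53631659,  0.40389488]), 'eef_rot': array([-7.73112347e-04,  9.83137782e-01,  1.82864712e-01,  3.10385909e-05]), 'wrist_force': array([ 0.56310758, -1.2191094 ,  0.6762201 ]), 'torque': array([-0.0049881 ,  0.02581964, -0.00405795]), 'opening': 0.9987279618731931}
```

View pics/top0.png

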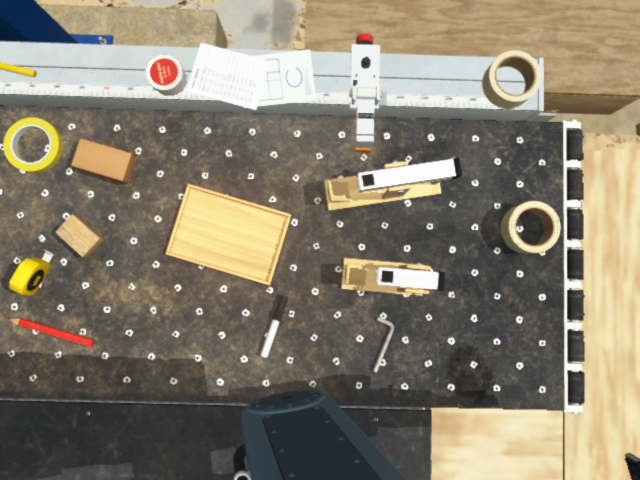

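View pics/scene0.png

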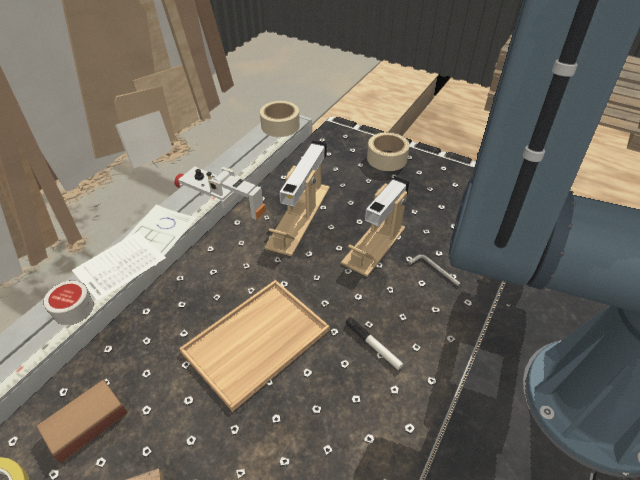

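The top view shows the long tube with its pad at about (368,180) and its cap at (458,168). The short tube's pad is at (386,277), the tray centre at (229,234) and the bench marker at (273,326). A toggle clamp stands close to the long mouth at about (365,130).

Run:
```python
from h import *
c=dict(np.load("top0.npz"));W=world(c);px=c["pixels"].astype(int)
np.set_printoptions(precision=4,suppress=True)
cam=-c["R"].T@c["t"];print("cam",cam)
for n,(u,v) in dict(pad=(368,180),tubemid=(410,174),cap=(457,168),trayc=(229,234),clamp=(365,130),clamptip=(365,148),bm=(273,326),shortpad=(386,277),floor=(300,180)).items(): print(n,W[v,u])
# long tube top surface
m=np.zeros((480,640),bool);m[150:196,340:470]=1
m&=(W[...,2]>.108)&(W[...,2]<.128)
m=cv2.morphologyEx(m.astype(np.uint8),cv2.MORPH_OPEN,np.ones((3,3)))
n,l,s,_=cv2.connectedComponentsWithStats(m);k=1+np.argmax(s[1:,4]);P=W[l==k]
print("tube",s[k],P[:,2].min(),np.median(P[:,2]),P[:,2].max()); r=cv2.minAreaRect(P[:,:2].astype(np.float32));print(r,cv2.boxPoints(r))
# pad dark
d=(px.sum(2)<150)&(l==k);n,l2,s2,ce=cv2.connectedComponentsWithStats(d.astype(np.uint8))
for i in range(1,n):
  if s2[i,4]>30:
    Q=W[l2==i];print("dark",s2[i],Q.mean(0),cv2.minAreaRect(Q[:,:2].astype(np.float32)))
# tray
hsv=cv2.cvtColor(c["pixels"],cv2.COLOR_RGB2HSV);t=np.zeros((480,640),np.uint8);t[170:300,150:305]=1
t&=((hsv[...,1]>70)&(hsv[...,2]>110)).astype(np.uint8);n,l3,s3,_=cv2.connectedComponentsWithStats(t);k=1+np.argmax(s3[1:,4]);P=W[l3==k]
r=cv2.minAreaRect(P[:,:2].astype(np.float32));print("tray",r,cv2.boxPoints(r),np.nanmedian(P[:,2]))
# clamp region heights
m=np.zeros((480,640),bool);m[30:156,345:385]=1
for v in range(36,158,8):
  row=W[v,345:388];h=row[:,2]>.04; 
  if h.any():print(v,row[h].min(0),row[h].max(0))
# tall things
print("stand ahead max z",np.nanmax(W[170:215,320:352,2]))
```

```text
cam [0.4651 0.0047 1.0884]
pad [ 0.6454 -0.0835  0.1233]
tubemid [ 0.6603 -0.1626  0.1174]
cap [ 0.6739 -0.2502  0.12  ]
trayc [0.546  0.1899 0.0083]
clamp [ 0.7531 -0.0797  0.0765]
clamptip [ 0.7285 -0.0843  0.0315]
bm [0.3617 0.0922 0.0193]
shortpad [ 0.4664 -0.1212  0.1187]
floor [0.6638 0.0476 0.0016]
tube [ 359  158  103   33 1888] 0.10806786938879305 0.11742509927655988 0.12442490364264794
((0.6652795672416687, -0.16136285662651062), (0.0430116131901741, 0.19265450537204742), 10.048768997192383) [[ 0.6273 -0.0703]
 [ 0.6609 -0.26  ]
 [ 0.7033 -0.2525]
 [ 0.6696 -0.0628]]
dark [455 158   6  19  80] [ 0.6759 -0.2514  0.1188] ((0.6768926978111267, -0.25120121240615845), (0.034736353904008865, 0.008530882187187672), 7.846105575561523)
dark [364 176   9   8  60] [ 0.6471 -0.083   0.1197] ((0.6472024321556091, -0.08366820961236954), (0.013587871566414833, 0.014972665347158909), 0.28139328956604004)
tray ((0.551590621471405, 0.18889003992080688), (0.16844730079174042, 0.2299664467573166), 56.47492218017578) [[0.4092 0.1822]
 [0.6009 0.0552]
 [0.694  0.1956]
 [0.5023 0.3226]] 0.007730075394307003
44 [ 0.9401 -0.0537  0.0434] [ 0.9406 -0.0517  0.0446]
52 [ 0.9233 -0.1072  0.0408] [ 0.926  -0.0521  0.0462]
60 [ 0.8967 -0.1075  0.0427] [ 0.9089 -0.0523  0.0698]
68 [ 0.8881 -0.1082  0.0409] [ 0.8927 -0.0528  0.051 ]
76 [ 0.8711 -0.1082  0.0409] [ 0.8758 -0.0513  0.0517]
84 [ 0.8364 -0.1047  0.0419] [ 0.8586 -0.0517  0.099 ]
92 [ 0.825  -0.109   0.0701] [ 0.8309 -0.0502  0.0861]
100 [ 0.8112 -0.106   0.0418] [ 0.824  -0.0506  0.0823]
108 [ 0.7964 -0.1078  0.0414] [ 0.8088 -0.053   0.0784]
116 [ 0.7791 -0.0947  0.0756] [ 0.7813 -0.0633  0.0822]
124 [ 0.7642 -0.095   0.0732] [ 0.7665 -0.0637  0.0791]
132 [ 0.7484 -0.0953  0.0743] [ 0.7501 -0.0641  0.078 ]
140 [ 0.7326 -0.096   0.0577] [ 0.7376 -0.0637  0.0778]
stand ahead max z 0.0644395623596528
```

Emit:
drive_tool([
  [[0.4,-0.2,0.05,0,0,0,255],[0.75,-0.35,0.1,0,0,0,255],[0.75,-0.35,0.1,0,0,0,255],[0.75,-0.35,0.1,0,0,0,255],[0.75,-0.35,0.1,0,0,0,255],[0.75,-0.35,0.1,0,0,0,255],[0.75,-0.35,0.1,0,0,0,255],[0.75,-0.35,0.1,0,0,0,255],[0.75,-0.35,0.1,0,0,0,255],[0.75,-0.35,0.1,0,0,0,255]],
])

```text
time_s: 1.1
eef_pos: [0.481, -0.2502, 0.3567]
eef_rot: [-0.0, 0.983, 0.183, -0.0]
wrist_force: [0.8, -0.6, 1.6]
opening: 0.001
```

```bash
cat >> h.py <<'E'
np.set_printoptions(precision=4,suppress=True)
PAD=np.array([.6465,-.0832,.118]);U=np.array([-.173,.985,0])
def togo(p,xdir=U):
    "shift (units) in tool axes to TCP p, and turn (units) to tool down with x along xdir"
    o=ctrl.get_obs();q=o["eef_rot"];R=Rn.from_quat([q[1],q[2],q[3],q[0]]).as_matrix()
    x=xdir/np.linalg.norm(xdir);z=np.array([0,0,-1.]);G=np.stack([x,np.cross(z,x),z],1)
    print("t",o["time_s"],"pos",o["eef_pos"],"open",o["opening"],"F",o["wrist_force"],"q",o["q"])
    print("shift",R.T@(np.array(p)-o["eef_pos"])/.05,"turn",np.degrees(Rn.from_matrix(R.T@G).as_rotvec())/8)
E
python3 - <<'E'
from h import *
togo(PAD+[0,0,.203])
c=dict(np.load("top0.npz"));K=c["intrinsics"]
for uv in [(187,185),(291,213),(270,283),(167,255)]:
    r=c["R"].T@np.linalg.inv(K)@np.array([*uv,1.]);cam=-c["R"].T@c["t"];print(cam+r*(.014-cam[2])/r[2])
E
```

```text
t 1.1 pos [ 0.481  -0.2502  0.3567] open 0.001223024615678189 F [ 0.7568 -0.6347  1.6026] q [-0.6987  0.1565  1.7365 -0.      1.249   0.5044]
shift [ 4.2901 -1.9259  0.7141] turn [-0.0034 -0.0004 -9.8613]
[0.6441 0.2791 0.014 ]
[0.5925 0.0635 0.014 ]
[0.4479 0.1017 0.014 ]
[0.499  0.3132 0.014 ]
```

Emit:
drive_tool([
  [[0.7,-0.32,0.12,0,0,0,255],[0.7,-0.32,0.12,0,0,0,255],[0.7,-0.32,0.12,0,0,0,255],[0.7,-0.32,0.12,0,0,0,255],[0.7,-0.32,0.12,0,0,0,255],[0.7,-0.32,0.12,0,0,0,255]],
])

```text
time_s: 1.7
eef_pos: [0.6424, -0.0852, 0.3204]
eef_rot: [-0.0, 0.983, 0.183, -0.0]
wrist_force: [-0.1, -1.0, -0.2]
opening: -0.002
```

Emit:
drive_tool([
  [[0,0,0,0,0,-0.99,255],[0,0,0,0,0,-0.99,255],[0,0,0,0,0,-0.99,255],[0,0,0,0,0,-0.99,255],[0,0,0,0,0,-0.99,255],[0,0,0,0,0,-0.99,255],[0,0,0,0,0,-0.99,255],[0,0,0,0,0,-0.99,255],[0,0,0,0,0,-0.99,255],[0,0,0,0,0,-0.95,255]],
])

```text
time_s: 2.7
eef_pos: [0.6414, -0.0866, 0.3206]
eef_rot: [-0.001, 0.641, 0.768, -0.0]
wrist_force: [0.2, -0.0, 0.0]
opening: 0.002
```

Run:
```python
from h import *
togo(PAD+[0,0,.176])
o=ctrl.get_obs();c=ctrl.camera("wrist");px=c["pixels"];cv2.imwrite("pics/w1.png",px[...,::-1])
q=o["eef_rot"];R=Rn.from_quat([q[1],q[2],q[3],q[0]]).as_matrix();T=np.array(c["tool_from_camera"])
K=np.array(c["intrinsics"]);d=c["depth"];v,u=np.mgrid[:480,:640]
P=np.stack([(u-K[0,2])/K[0,0]*d,(v-K[1,2])/K[1,1]*d,d],-1)
W=(P@T[:3,:3].T+T[:3,3])@R.T+o["eef_pos"]
np.savez("w1.npz",W=W,px=px,K=K,T=T)
m=(W[...,2]>.11)&(W[...,2]<.125)&(d>0);Q=W[m];
for i in range(0,480,40): print([ "%.3f"%z for z in W[i,::64,2]])
```

```text
t 2.7 pos [ 0.6414 -0.0866  0.3206] open 0.0016059403910536256 F [ 0.2135 -0.0252  0.0084] q [-0.3172  0.4175  1.484   0.      1.2413 -0.4965]
shift [0.0474 0.1134 0.5312] turn [-0.007  -0.0041  0.0393]
['-0.001', '-0.000', '-0.001', '-0.002', '-0.001', '-0.002', '-0.002', '-0.000', '-0.002', '-0.001']
['-0.003', '-0.002', '-0.001', '-0.001', '-0.001', '-0.001', '-0.002', '-0.001', '-0.001', '-0.002']
['-0.001', '-0.002', '-0.001', '-0.002', '-0.002', '-0.001', '-0.001', '-0.002', '-0.000', '-0.001']
['-0.003', '0.007', '-0.001', '-0.001', '0.001', '0.059', '-0.001', '-0.002', '-0.001', '-0.000']
['-0.000', '0.046', '-0.002', '0.000', '-0.001', '0.026', '-0.001', '-0.001', '-0.002', '-0.011']
['-0.001', '0.008', '-0.001', '-0.001', '-0.001', '0.007', '-0.002', '-0.001', '-0.003', '0.005']
['-0.002', '0.007', '-0.000', '-0.000', '-0.002', '0.086', '-0.001', '0.026', '-0.002', '0.032']
['0.095', '0.007', '-0.001', '-0.001', '-0.001', '0.116', '0.001', '0.000', '0.075', '0.072']
['0.094', '0.051', '-0.001', '-0.002', '-0.000', '0.166', '-0.002', '-0.001', '-0.015', '0.034']
['0.107', '0.048', '-0.001', '-0.001', '-0.000', '0.184', '-0.002', '-0.001', '0.005', '0.029']
['0.109', '-0.001', '-0.002', '0.206', '0.210', '0.193', '0.199', '0.205', '0.022', '0.029']
['0.096', '-0.001', '0.218', '0.198', '0.223', '0.114', '0.224', '-0.001', '0.217', '0.026']
```

View pics/w1.png

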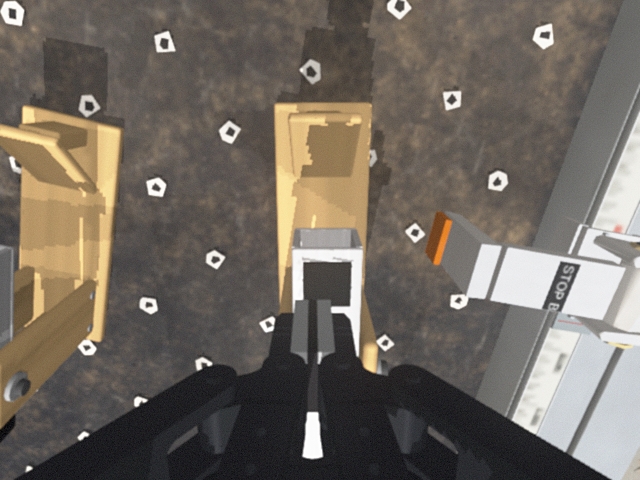

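The wrist view shows the long tube straight ahead: the mouth's edge at row 247, columns 294–361, and the black pad centred at about (327,284), with the closed fingers at column 313.

Run:
```python
from h import *
f=np.load("w1.npz");W=f["W"];K=f["K"];T=f["T"]
o=ctrl.get_obs();q=o["eef_rot"];R=Rn.from_quat([q[1],q[2],q[3],q[0]]).as_matrix()
C=R@T[:3,3]+o["eef_pos"]
def at(u,v,z):
    r=R@T[:3,:3]@np.linalg.inv(K)@np.array([u,v,1.]);return C+r*(z-C[2])/r[2]
print("pad centre",at(327,284,.118)); a,b=at(294,247,.116),at(361,247,.116);print("mouth edges",a,b,(a+b)/2,np.linalg.norm(a-b))
print("pad corners",at(303,262,.118),at(351,306,.118)); print(W[284,327],W[252,327])
print("stop top",at(325,119,.06))
```

```text
pad centre [ 0.6474 -0.0837  0.118 ]
mouth edges [ 0.6297 -0.0696  0.116 ] [ 0.6589 -0.0641  0.116 ] [ 0.6443 -0.0669  0.116 ] 0.029734777759578515
pad corners [ 0.6348 -0.0751  0.118 ] [ 0.6604 -0.0925  0.118 ]
[ 0.6476 -0.0845  0.1162] [ 0.6448 -0.0696  0.115 ]
stop top [ 0.6346 -0.0157  0.06  ]
```

Emit:
drive_tool([
  [[0.05,0.12,0.1,0,0,0,255],[0,0,0.2,0,0,0,255],[0,0,0.2,0,0,0,255],[0,0,0.13,0,0,0,255],[0,0,0.12,0,0,0,255],[0,0,0.12,0,0,0,255],[0,0,0.12,0,0,0,255],[0,0,0.12,0,0,0,255],[0,0,0.12,0,0,0,255],[0,0,0,0,0,0,255]],
])

```text
time_s: 3.75
eef_pos: [0.6469, -0.0829, 0.2589]
eef_rot: [-0.0, 0.643, 0.766, -0.0]
wrist_force: [-0.8, 2.0, 3.7]
opening: -0.001
```

Run:
```python
from h import *
togo(PAD+[0,0,.14])
c=ctrl.camera("scene");cv2.imwrite("pics/s2.png",cv2.resize(c["pixels"][60:300,180:480,::-1],None,fx=2.5,fy=2.5))
c=ctrl.camera("top");W=world(c)
L=np.arange(440,462)
for u in(400,410,420,430,440,450): 
    col=W[155:190,u]; print(u,col[np.nanargmax(col[:,2])])
```

```text
t 3.75 pos [ 0.6469 -0.0829  0.2589] open -0.0008219368240195622 F [-0.8262  2.0267  3.7275] q [-0.3091  0.5007  1.5029  0.0004  1.1388 -0.4824]
shift [-0.0051 -0.0084  0.0172] turn [-0.0045 -0.0053 -0.0057]
400 [ 0.6185 -0.0936  0.4429]
410 [ 0.5735 -0.1042  0.4578]
420 [ 0.5692 -0.1112  0.4849]
430 [ 0.5815 -0.1243  0.4776]
440 [ 0.678  -0.2062  0.1715]
450 [ 0.681  -0.2209  0.1838]
```

View pics/s2.png

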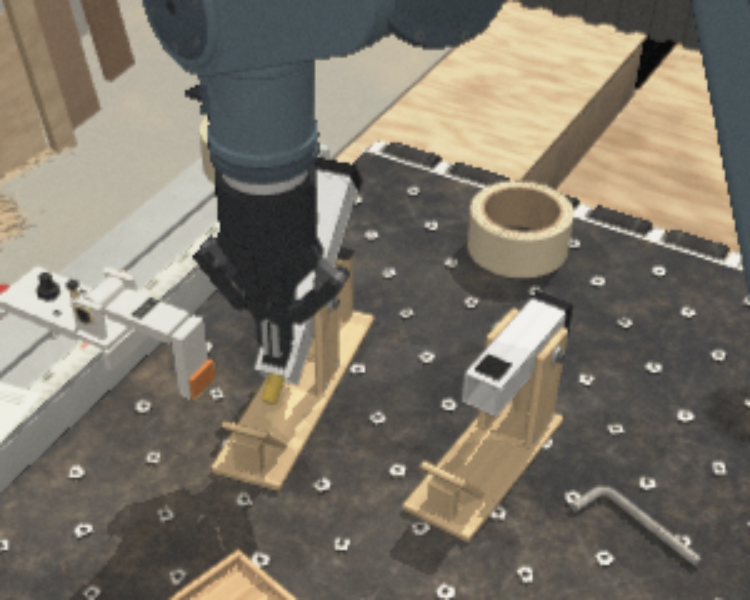

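The scene view shows the tube tilted, with the yellow marker emerging at about (272,388) in the crop. The rear end's height puts the tilt at about 0.6 rad. I'll wait for the slide to finish, then release slowly.

Emit:
drive_tool([
  [[0,0,0,0,0,0,255],[0,0,0,0,0,0,255],[0,0,0,0,0,0,255],[0,0,0,0,0,0,255],[0,0,0,0,0,0,255],[0,0,0,0,0,0,255],[0,0,0,0,0,0,255],[0,0,0,0,0,0,255],[0,0,0,0,0,0,255],[0,0,0,0,0,0,255]],
])

```text
time_s: 4.85
eef_pos: [0.6469, -0.0828, 0.2595]
eef_rot: [-0.0, 0.643, 0.766, 0.0]
wrist_force: [-2.5, 5.0, 2.6]
opening: -0.002
```

Emit:
drive_tool([
  [[0,0,0,0,0,0,255],[0,0,0,0,0,0,255],[0,0,0,0,0,0,255],[0,0,-0.1,0,0,0,255],[0,0,-0.1,0,0,0,255],[0,0,-0.1,0,0,0,255],[0,0,-0.1,0,0,0,255],[0,0,-0.1,0,0,0,255],[0,0,-0.1,0,0,0,255],[0,0,-0.1,0,0,0,255]],
])

```text
time_s: 5.85
eef_pos: [0.6472, -0.0835, 0.2953]
eef_rot: [0.0, 0.643, 0.766, 0.0]
wrist_force: [0.7, -0.2, -0.2]
opening: -0.003
```

Emit:
drive_tool([
  [[0,0,-0.3,0,0,0,255],[0,0,-0.5,0,0,0,255],[0,0,-0.6,0,0,0,255],[0,0,-0.6,0,0,0,0],[0,0,0,0,0,0,0],[0,0,0,0,0,0,0],[0,0,0,0,0,0,0],[0,0,0,0,0,0,0],[0,0,0,0,0,0,0],[0,0,0,0,0,0,0]],
])

```text
time_s: 6.85
eef_pos: [0.6469, -0.0831, 0.3938]
eef_rot: [-0.001, 0.643, 0.766, -0.0]
wrist_force: [0.1, 0.4, 0.4]
opening: 0.996
```

```bash
cat >> h.py <<'E'
def wrist(name):
    o=ctrl.get_obs();c=ctrl.camera("wrist");cv2.imwrite(f"pics/{name}.png",c["pixels"][...,::-1])
    q=o["eef_rot"];R=Rn.from_quat([q[1],q[2],q[3],q[0]]).as_matrix();T=np.array(c["tool_from_camera"])
    K=np.array(c["intrinsics"]);d=c["depth"];v,u=np.mgrid[:480,:640]
    P=np.stack([(u-K[0,2])/K[0,0]*d,(v-K[1,2])/K[1,1]*d,d],-1)
    W=(P@T[:3,:3].T+T[:3,3])@R.T+o["eef_pos"];W[d==0]=np.nan
    return c["pixels"],W
E
python3 - <<'E'
from h import *
px,W=wrist("w3")
h=cv2.cvtColor(px,cv2.COLOR_RGB2HSV)
yel=(W[...,2]>.06)&(W[...,2]<.13)&(h[...,1]>120)&(h[...,0]>18)&(h[...,0]<35)
n,l,s,ce=cv2.connectedComponentsWithStats(yel.astype(np.uint8))
mouth=PAD+[.0005,0,0]+.017*U
for i in range(1,n):
    if s[i,4]>60:
        Q=W[l==i];a=(Q-mouth)@U;print(s[i],Q.mean(0),"along",a.min(),a.max(),"z",np.percentile(Q[:,2],[5,50,95]),cv2.minAreaRect(Q[:,:2].astype(np.float32)))
togo(PAD+.042*U+[0,0,.1])
E
```

```text
[ 305  124   23   87 1788] [ 0.6418 -0.0428  0.0995] along -0.004772582997323015 0.049321193588354205 z [0.0963 0.0999 0.1017] ((0.6422486305236816, -0.044137075543403625), (0.013807937502861023, 0.05402175709605217), 10.482258796691895)
t 6.9 pos [ 0.647  -0.0831  0.3941] open 0.9999469745260776 F [-0.6755  0.0555  0.2578] q [-0.3093  0.3585  1.4085 -0.      1.3756 -0.4831]
shift [ 0.8381 -0.0068  3.522 ] turn [-0.0066 -0.0034 -0.0009]
```

View pics/w3.png

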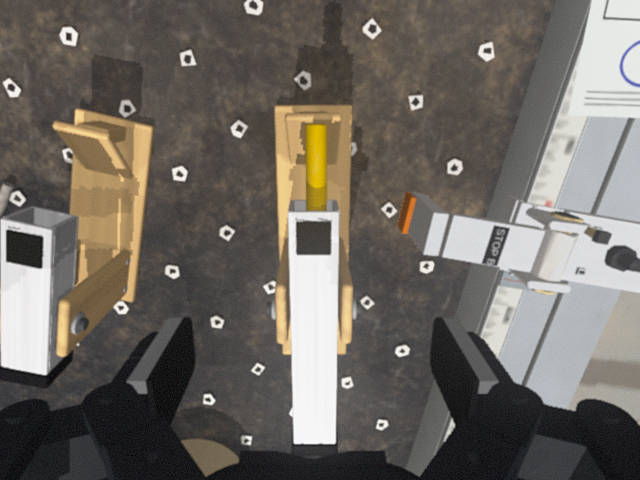

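The wrist view shows the tube level and the yellow marker sticking straight out, columns 305–328, rows 124–210. It protrudes about 49 mm with its top at z = 0.100, which agrees with the spec. Next I grip it about 29 mm ahead of the mouth.

Emit:
drive_tool([
  [[0.46,0.02,0.1,0,0,0,100],[0.46,0.02,0.4,0,0,0,100],[0,0,0.5,0,0,0,100],[0,0,0.5,0,0,0,100],[0,0,0.5,0,0,0,100],[0,0,0.5,0,0,0,100],[0,0,0.3,0,0,0,100],[0,0,0.1,0,0,0,100],[0,0,0,0,0,0,100]],
])

```text
time_s: 7.8
eef_pos: [0.641, -0.0375, 0.2493]
eef_rot: [-0.0, 0.643, 0.766, -0.0]
wrist_force: [-0.9, 0.6, -0.4]
opening: 0.611
```

Run:
```python
from h import *
togo([.641,-.0376,.2495])
px,W=wrist("w4")
```

```text
t 7.8 pos [ 0.641  -0.0375  0.2493] open 0.6112173405303746 F [-0.8921  0.5903 -0.3734] q [-0.2429  0.4942  1.5351  0.      1.1133 -0.4166]
shift [-0.0017 -0.0012 -0.0043] turn [-0.0063 -0.0028 -0.0014]
```

View pics/w4.png

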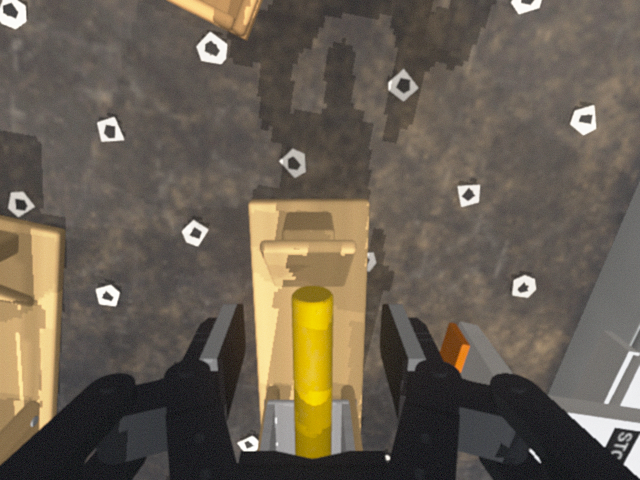

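The marker (column 313) is centred between the pads (columns 243 and 383), with its tip at row 290. Closing.

Emit:
drive_tool([
  [[0,0,0,0,0,0,160],[0,0,0,0,0,0,200],[0,0,0,0,0,0,255],[0,0,0,0,0,0,255],[0,0,0,0,0,0,255],[0,0,0,0,0,0,255],[0,0,0,0,0,0,255],[0,0,0,0,0,0,255]],
])

```text
time_s: 8.65
eef_pos: [0.6415, -0.0376, 0.2502]
eef_rot: [0.001, 0.643, 0.766, 0.0]
wrist_force: [2.1, -0.0, 3.6]
opening: 0.165
```

Run:
```python
from h import *
togo(ctrl.get_obs()["eef_pos"]+.13*U)
```

```text
t 8.65 pos [ 0.6415 -0.0376  0.2502] open 0.1645222210720497 F [ 2.114  -0.0219  3.6081] q [-0.2429  0.4931  1.5345 -0.0002  1.1125 -0.4166]
shift [ 2.6002 -0.0002 -0.002 ] turn [ 0.0094  0.0054 -0.0005]
```

Emit:
drive_tool([
  [[0.1,0,-0.01,0,0,0,255],[0.2,0,0,0,0,0,255],[0.2,0,0,0,0,0,255],[0.2,0,0,0,0,0,255],[0.2,0,0,0,0,0,255],[0.2,0,0,0,0,0,255],[0.2,0,0,0,0,0,255],[0.2,0,0,0,0,0,255],[0.2,0,0,0,0,0,255],[0.2,0,0,0,0,0,255]],
])

```text
time_s: 9.65
eef_pos: [0.6242, 0.0571, 0.2498]
eef_rot: [-0.001, 0.643, 0.766, -0.0]
wrist_force: [-0.4, 0.4, -1.1]
opening: 0.163
```

Emit:
drive_tool([
  [[0.2,0,0,0,0,0,255],[0.2,0,0,0,0,0,255],[0.2,0,0,0,0,0,255],[0.1,0,0,0,0,0,255],[0,0,0,0,0,0,255]],
])

```text
time_s: 10.15
eef_pos: [0.6184, 0.0914, 0.2501]
eef_rot: [-0.0, 0.643, 0.766, -0.0]
wrist_force: [0.5, 0.3, 0.0]
opening: 0.169
```

Run:
```python
from h import *
D=np.array([.233,.972,0])
togo([.546+.233*.05,.1894+.05*.972,.30],D)
c=ctrl.camera("scene");cv2.imwrite("pics/s5.png",cv2.resize(c["pixels"][140:440,150:450,::-1],None,fx=2,fy=2))
```

```text
t 10.15 pos [0.6184 0.0914 0.2501] open 0.16850372299913666 F [0.4965 0.2647 0.0255] q [-0.0428  0.4606  1.5829  0.0001  1.0984 -0.2176]
shift [ 3.098  -0.6867 -0.9976] turn [-0.0021 -0.0009  2.9364]
```

View pics/s5.png

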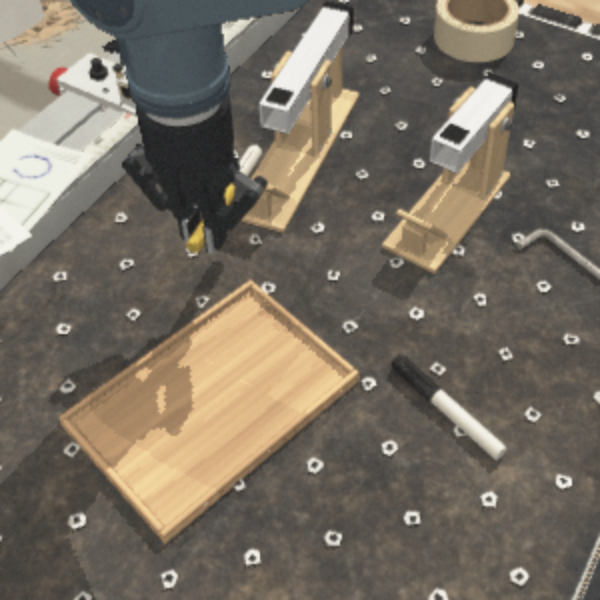

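The scene crop shows the marker fully out in the jaws, with its yellow tip at (195,240) and white cap at (250,160). The tube is level and empty. I'll check the marker's pitch by depth before lowering.

Run:
```python
from h import *
c=ctrl.camera("scene");W=world(c);h=cv2.cvtColor(c["pixels"],cv2.COLOR_RGB2HSV)
roi=np.zeros((480,640),bool);roi[205:270,235:290]=1
yel=roi&(h[...,1]>120)&(h[...,0]>18)&(h[...,0]<35)&(W[...,2]>.05)
wh=roi&(h[...,1]<60)&(h[...,2]>140)&(W[...,2]>.05)
P0=np.array([.6184,.0914,0])
for n,m in(("y",yel),("w",wh)):
    P=W[m];a=(P-P0)@U;s=(P-P0)@np.array([.985,.173,0]);k=abs(s)<.025;P=P[k];a=a[k]
    print(n,k.sum(),a.min(),a.max(),np.polyfit(a,P[:,2],1))
    for lo in np.arange(-.14,.04,.015):
        j=(a>=lo)&(a<lo+.015)
        if j.sum()>3: print("%.3f"%lo,j.sum(),np.median(P[j],0))
```

```text
y 121 -0.060050796580349106 0.02266592797599361 [-0.011   0.1007]
-0.065 15 [0.6242 0.0374 0.1008]
-0.050 18 [0.6207 0.0453 0.099 ]
-0.020 6 [0.6122 0.0789 0.1179]
-0.005 28 [0.6188 0.0964 0.1009]
0.010 54 [0.6133 0.1083 0.1   ]
w 102 -0.15837398847788392 -0.07813046209895294 [0.0588 0.1063]
-0.125 20 [ 0.6345 -0.0219  0.1005]
-0.110 40 [ 0.6329 -0.0103  0.1008]
-0.095 38 [0.6295 0.0036 0.1007]
```

The marker is level (top at z = 0.1007 along its length), with its centre about 49 mm behind the grasp point. In a flat lay the fingertips would touch the floor about 9 mm before the marker. So I'll pitch it about 5.5° so that the cap end touches first, then release.

Emit:
drive_tool([
  [[0.4,-0.09,0,0,0,0,255],[0.4,-0.09,0,0,0,0,255],[0.4,-0.09,0,0,0,0,255],[0.4,-0.09,0,0,0,0,255],[0.4,-0.09,0,0,0,0,255],[0.4,-0.09,0,0,0,0,255],[0.4,-0.09,0,0,0,0,255],[0.28,-0.07,0,0,0,0,255],[0,0,0,0,0,0.98,255],[0,0,0,0,0,0.98,255]],
])

```text
time_s: 11.25
eef_pos: [0.5575, 0.2364, 0.2503]
eef_rot: [0.0, 0.743, 0.669, 0.0]
wrist_force: [-0.3, -0.2, 0.3]
opening: 0.168
```

Emit:
drive_tool([
  [[0,0,0,0,0,0.97,255],[-0.15,0,0,0,0.35,0,255],[-0.15,0,0,0,0.34,0,255],[0,0,0.3,0,0,0,255],[0,0,0.3,0,0,0,255],[0,0,0.2,0,0,0,255],[0,0,0,0,0,0,255]],
])

```text
time_s: 11.95
eef_pos: [0.5538, 0.2256, 0.2071]
eef_rot: [-0.031, 0.784, 0.619, 0.035]
wrist_force: [0.1, -0.5, -0.2]
opening: 0.171
```

Run:
```python
from h import *
o=ctrl.get_obs();q=o["eef_rot"];R=Rn.from_quat([q[1],q[2],q[3],q[0]]).as_matrix()
g=o["eef_pos"]+R[:,2]*.157; tail=g-R[:,0]*.118+R[:,2]*.0075; tip=o["eef_pos"]+R[:,2]*.173-R[:,0]*.011
print(R,o["eef_pos"],"centre",g-R[:,0]*.049,"tail bottom",tail,"fingertip",tip,o["wrist_force"],o["opening"])
print("down units to go",(tail[2]-.006)/.05)
```

```text
[[ 0.232   0.9726  0.0175]
 [ 0.9682 -0.2326  0.0922]
 [ 0.0938 -0.0045 -0.9956]] [0.5538 0.2256 0.2071] centre [0.5451 0.1926 0.0462] tail bottom [0.5293 0.1265 0.0322] fingertip [0.5542 0.2309 0.0338] [ 0.0692 -0.488  -0.2331] 0.1705263621625286
down units to go 0.524375270650412
```

Emit:
drive_tool([
  [[0,0,0.15,0,0,0,255],[0,0,0.15,0,0,0,255],[0,0,0.1,0,0,0,255],[0,0,0.05,0,0,0,255],[0,0,0.03,0,0,0,255],[0,0,0.02,0,0,0,255],[0,0,0,0,0,0,255]],
])

```text
time_s: 12.65
eef_pos: [0.5555, 0.2277, 0.1852]
eef_rot: [-0.03, 0.784, 0.618, 0.038]
wrist_force: [0.0, -0.0, -0.7]
opening: 0.166
```

Emit:
drive_tool([
  [[0,0,0.02,0,0,0,255],[0,0,0,0,0,0,255]],
])

```text
time_s: 12.85
eef_pos: [0.5555, 0.2278, 0.1842]
eef_rot: [-0.03, 0.784, 0.618, 0.038]
wrist_force: [0.3, -0.2, -0.1]
opening: 0.171
```

Emit:
drive_tool([
  [[0,0,0.02,0,0,0,255],[0,0,0.02,0,0,0,255],[0,0,0,0,0,0,255]],
])

```text
time_s: 13.15
eef_pos: [0.5554, 0.228, 0.182]
eef_rot: [-0.03, 0.784, 0.618, 0.038]
wrist_force: [0.1, -0.3, -0.4]
opening: 0.163
```

Emit:
drive_tool([
  [[0,0,0.02,0,0,0,255],[0,0,0,0,0,0,255]],
])

```text
time_s: 13.35
eef_pos: [0.5555, 0.2281, 0.181]
eef_rot: [-0.03, 0.784, 0.618, 0.038]
wrist_force: [0.1, -0.1, -0.0]
opening: 0.167
```

Run:
```python
from h import *
c=ctrl.camera("scene");cv2.imwrite("pics/s6.png",cv2.resize(c["pixels"][240:440,150:350,::-1],None,fx=3,fy=3))
```

```text
(no output)
```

View pics/s6.png

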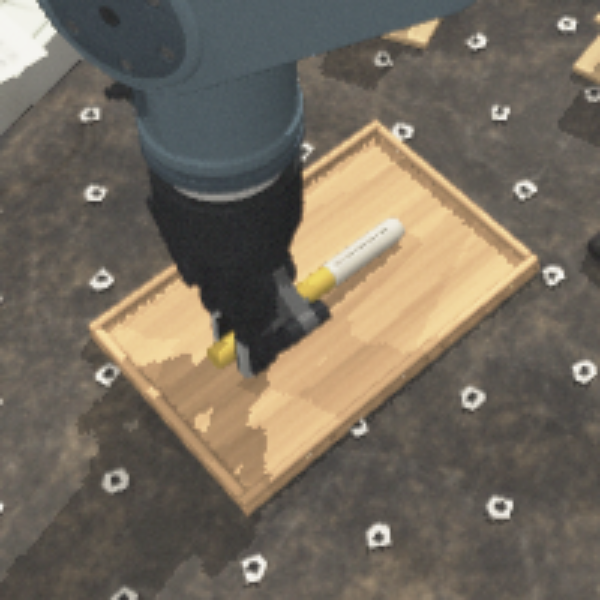

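The crop shows the marker just above the tray floor, well inside the rims, with its cap end at (395,235) and tip at (222,352). One more small step down, then a gentle release.

Emit:
drive_tool([
  [[0,0,0.02,0,0,0,255],[0,0,0.01,0,0,0,255],[0,0,0,0,0,0,255]],
])

```text
time_s: 13.7
eef_pos: [0.5557, 0.2283, 0.1799]
eef_rot: [-0.03, 0.784, 0.618, 0.038]
wrist_force: [-0.3, 0.4, 2.0]
opening: 0.166
```

Contact at about 2 N. Opening slowly, then withdrawing along the tool axis.

Emit:
drive_tool([
  [[0,0,0,0,0,0,205],[0,0,0,0,0,0,195],[0,0,0,0,0,0,180],[0,0,0,0,0,0,160],[0,0,0,0,0,0,140],[0,0,0,0,0,0,120],[0,0,0,0,0,0,120],[0,0,0,0,0,0,120],[0,0,0,0,0,0,120]],
])

```text
time_s: 14.6
eef_pos: [0.5556, 0.2282, 0.1796]
eef_rot: [-0.03, 0.784, 0.618, 0.038]
wrist_force: [-0.3, 0.4, 0.0]
opening: 0.526
```

Emit:
drive_tool([
  [[0,0,-0.1,0,0,0,120],[0,0,-0.3,0,0,0,120],[0,0,-0.5,0,0,0,120],[0,0,-0.7,0,0,0,120],[0,0,-0.7,0,0,0,120],[0,0,-0.7,0,0,0,120],[0,0,0,0,0,0,120],[0,0,0,0,0,0,120]],
])

```text
time_s: 15.4
eef_pos: [0.5525, 0.2141, 0.3312]
eef_rot: [-0.029, 0.784, 0.618, 0.039]
wrist_force: [-0.7, -0.2, -0.2]
opening: 0.533
```

Run:
```python
from h import *
togo([.5,.2,.3])
px,W=wrist("w7")
h=cv2.cvtColor(px,cv2.COLOR_RGB2HSV)
yel=(W[...,2]<.06)&(h[...,1]>150)&(h[...,0]>18)&(h[...,0]<35)&(W[...,2]>.012)
P=W[yel];print(P.mean(0),np.percentile(P[:,2],[5,50,95]),cv2.minAreaRect(P[:,:2].astype(np.float32)))
c=ctrl.camera("top");W=world(c)
print("tube tops",W[174,410],W[168,450],W[277,386],W[277,425],"bench marker",W[326,273])
d=np.load("top0.npz")["pixels"].astype(int);b=np.abs(d-c["pixels"].astype(int)).sum(2)
print("changed px: long",(b[150:215,320:470]>90).sum()," short",(b[255:300,335:450]>90).sum(),"bm",(b[290:362,255:292]>90).sum())
```

```text
t 15.4 pos [0.5525 0.2141 0.3312] open 0.5325932443985611 F [-0.6803 -0.1992 -0.2258] q [0.1472 0.2761 1.6497 0.0967 1.1777 0.3472]
shift [-0.5773 -0.9571  0.5671] turn [ 0.1674 -0.6848 -2.9288]
[0.5555 0.2247 0.0184] [0.0149 0.0187 0.0205] ((0.5551546216011047, 0.22292092442512512), (0.08371350914239883, 0.013678962364792824), 76.17897033691406)
tube tops [ 0.6608 -0.163   0.1152] [ 0.6741 -0.2378  0.117 ] [ 0.4664 -0.1209  0.1206] [ 0.4684 -0.1938  0.1169] bench marker [0.3615 0.0924 0.0171]
changed px: long 0  short 0 bm 0
```

View pics/w7.png

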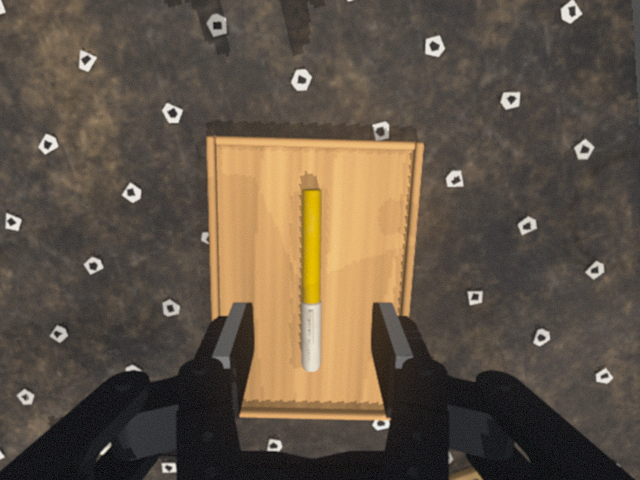

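The marker lies flat in the middle of the tray (rows 188–372, column 312) and the gripper is clear.

```bash
python3 -c "
from bench import ctrl
print(ctrl.hand_in())"
```

```text
the job is handed in; nothing more can be done
None
```

The marker from the longer tube is lying flat in the middle of the wooden tray. I handed the job in at about 15.5 s on the robot's clock.

- **What I did:** I pressed the longer tube's pad down to about 0.6 rad, with roughly 4–6 N, and held it there for over 1 s. I let the tube swing back level, gripped the 49 mm of marker that stuck out, and drew it out along the tube. I then lowered it into the tray cap end first, let go and backed the gripper off.
- **Marker:** its top is about 19–20 mm above the bench, where about 21 mm is expected. It lies parallel to the tray and well inside the rims.
- **Longer tube:** it is level, and that part of the top view looks the same as at the start.
- **Bystanders:** the top view shows no change at the shorter tube or the marker on the bench.
- **Robot:** the gripper is about 150 mm above where it let go, with a residual force reading of about 0.7 N, so it is touching nothing.

The fingertips reach lower than the marker they hold, so I could not set it fully flat before release. I tilted it about 5.5° and let the tip end drop roughly 1 cm. I did not measure the press angle directly. The 0.6 rad comes from the height of the tube's rear end, and one rougher depth reading suggested about 0.7 rad, which is the stop. No check failed.

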